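Fence in the detergent bottle with the sliding divider

TASK

Fence in the tall detergent bottle before the washer shakes it loose: squeeze the release lever of the sliding divider, keep it squeezed while you slide the divider along its rail towards the tall bottle, then let go and make sure the catch has sprung fully into the notch at that end. The notch is only roughly where the description puts it, so if the catch has landed beside it, ease the divider along gently until the catch drops in. Never force the divider against its catch, and leave the bottle, the tub and the scoop cup standing where they are.

Things in the scene. Friction and masses are not known exactly. Their poses are not given: they have to be found in the camera images.
- rail: aluminium storage rail fixed on the worktop: base plate 122 mm (x) by 530 mm (y), 6 mm thick, with end plates 96 mm high at y = +-258 mm. Origin: centre of the base's underside, on the worktop. Its y axis is the sliding direction; its x axis points away from the robot (yaw within 0.25 rad)
- middle_notch (a point): middle notch (rail x -49, y 0 mm, z 25 mm) of the 26 mm high steel strip along the rail's robot side, x -54 to -44 mm. Three notches, each 13 mm wide: this one and one towards each end. The strip's end pieces are screwed down through long slots: each end notch is anywhere from 75 to 105 mm from this one, and is not measured. Between notches the strip's face is smooth
- divider (a joint): position of the white divider along the rail, m: 0 at the middle notch (start, latched), growing along the rail's +y, stops at +-0.112. A low frame 80 mm (x) by 124 mm (y) with its grey handle in the middle; its floor is 18 mm above the worktop; 4 mm fence plates, 60 mm high above the worktop, at both ends (y +-58 to +-62 mm). Friction 1 N and a little drag
- handle (a point): point on the divider (rail x = 0, axes of the rail), at the height of the handle's top, 85 mm above the worktop, midway along it. Handle: two upright grey plates, 12 mm thick (x), 30 mm wide (y). Fixed plate at x +12 to +24 mm from here, free from 18 mm above the worktop up. 43 mm free (y) between handle and each fence plate. Lever and fixed plate: 50 mm over both let go, 41 mm squeezed
- lever_plate (a point): centre of the top of the release lever plate (moves with it), 85 mm above the worktop; the plate reaches down to 25 mm, free to grip above 40 mm. At x = -20 mm from the handle point when let go, -11 mm fully squeezed (it slides along +x towards the fixed plate). Spring 7 N let go, 11.5 N squeezed
- lever (a joint): travel of the release lever, m: 0 let go, its catch (an upright 9 mm steel pin) 6 mm deep in a notch; 0.009 fully squeezed; the pin clears the strip above 0.006. Let go beside a notch, the pin rests on the strip's face at about 0.006: the divider then slides with 2 to 3 N more drag, until the catch snaps into a notch and stops it hard. Above 20 N on the pin it counts as forced
- tall_bottle: tall grey detergent bottle with a white cap, 68 mm diameter, 200 mm high, loose, standing on the rail's base near one of its ends, about 210 mm from the middle; origin at the centre of its underside
- tub: low white tub with a grey lid, 68 mm diameter, 100 mm high, loose, standing on the rail's base near the other end; origin at the centre of its underside
- scoop_cup: small white measuring cup, 52 mm diameter, 50 mm high, loose on the worktop behind the rail; origin at the centre of its underside

How it is judged (in metres and radians):
On the way, in this order (a step that is already met when the one before it is completed fails the run):
1. the release lever is squeezed while the divider is still at its middle notch (value of joint lever above 0.0065 m and value of joint divider between -0.012 and 0.012 m), for 0.1 s.
2. the divider is slid well off the middle notch with the lever still squeezed (value of joint lever above 0.0065 m and (value of joint divider above 0.035 m or value of joint divider below -0.035 m)), for 0.1 s.
At the end, for the whole second after the job is handed in: The divider stands still at the tall bottle's end of the rail (70 mm or more from the middle notch) with its catch fully in the notch there (lever within 1.5 mm of its let-go position); bottle upright and, like the tub, within 15 mm of its starting place, the scoop cup within 20 mm (value of joint lever below 0.0015 m and ((y of tall_bottle in the frame of rail above 0.1 m and value of joint divider above 0.07 m) or (y of tall_bottle in the frame of rail below -0.1 m and value of joint divider below -0.07 m)) and velocity of joint divider between -0.01 and 0.01 m/s and distance of each of tall_bottle, tub from where it was at the start of the episode below 0.015 m and angle between tall_bottle's own z axis and vertical below 0.1 rad and distance of scoop_cup from where it was at the start of the episode below 0.02 m); the robot touches nothing.
It fails at once if the catch is forced: more than 20 N on its pin (contact force between lever_c0 and anything else above 20 N).
It fails at once if the tall bottle or the tub is knocked or tipped (distance of any of tall_bottle, tub from where it was at the start of the episode above 0.02 m or angle between tall_bottle's own z axis and vertical above 0.25 rad).
It fails at once if the scoop cup is knocked away (distance of scoop_cup from where it was at the start of the episode above 0.03 m).
It also fails if it takes over 72 s, if anything falls off the work surface, if the arm or the gripper's body presses on something with over 40 N, if the wrist force passes 120 N, or if a joint passes its speed limit or range.

ROBOT

A 7-joint arm with a two-finger parallel gripper is mounted at the origin on the work surface. World frame = base frame: x ahead of the robot, y to its left, z up, the work surface at z = 0. Lengths are in mm, angles in rad, forces in N, time in s.
With the tool pointing down it reaches from about 400 to 875 mm from the base axis. Payload 4.4 kg.
Tool frame: the origin (TCP) lies midway between the tips of the shut fingers; the grasp point (between the pads) lies 19 mm behind it; z points along the fingers, y is the line along which they close (so a half turn about z gives the same grasp; the last joint's range is limited). The gripper opens to 85 mm and grips with 20 to 120 N. Pads are 22 mm wide; open, the fingers measure 114 mm over their backs; the gripper's body (76 mm by 85 mm) begins 54 mm behind the grasp point. The pads swing forward as they close: fully open they stand 13 mm farther back than shut.
Start: joints at [1.096, 0.628, 0.038, 1.517, -0.027, 0.996, -0.02], TCP at [258.41, -596.442, 203.613] pointing down, gripper open.
Joint ranges: [-3.06, 3.06], [-0.37, 2.12], [-1.25, 1.32], [0.18, 2.47], [-1.1, 4.24], [0.23, 1.98], [-2.94, 2.94]. Speed limits (rad/s): [2.57, 2.57, 3.14, 3.14, 3.14, 3.14, 3.14].

INTERFACE

Orientations are given as [roll, pitch, yaw] about the fixed x, y, z axes, in that order (R = Rz(yaw) Ry(pitch) Rx(roll)).
In Python, from cell import ctrl gives the robot as it stands.
- The arm moves only by the shell command python3 -m handwheel 'ROWS'. ROWS is JSON, a list of rows, each a list of 3 entries, a list of its own where there are three numbers: the turn, a rotation vector about the tool's x, y, z in degrees, then the shift along the tool's x, y, z in m, then the closure, from 0 (fully open) to 1 (shut). A call has 1 to 5 rows; each row shifts and turns the commanded pose from where the row before left it, along the tool's axes as they then stand; what a row does not reach is not made up. A row lasts 1/12 s, in which the tool goes at most 41.7 mm and 7.16 degrees, less where a joint would pass 70% of its speed; a pose out of reach is approached as far as the arm can. A call is refused whole if a number of a shift passes 0.0417 or a number of a turn 7.16, either way. A call with a gripper value outside its range is refused whole. The fingers move at their own pace and stop on an object; the grip force is fixed at half the most. Time passes only in rows, so rows that do not move let the fingers close. It gives the time, the measured TCP pose, the force, the opening and the grip force at its end, in the units of the state.
- ctrl.read_state(): the state, without advancing time (a new reading comes with each control period).
- ctrl.get_image(name): name is "scene" or "top" or "wrist"; returns a dict with "pixels" (480x640x3 uint8, red, green, blue), "fx", "fy", "cx", "cy" (pixels), "k1" (the pictures are not rectified: a ray, as slopes to the right and down, at radius r is drawn at 1 + k1 r^2 times it, then the intrinsics apply), "pose" (4x4, takes a point from camera to world coordinates); the wrist camera has in their place "T_tool_cam" (4x4, takes a point from camera to tool coordinates, whose origin is the TCP and whose axes are the flange's). Camera axes: x right, y up, looking along -z (the intrinsics and any distortion apply to the point x, -y, -z); pixel columns grow to the right and rows downward; lengths in mm; the calibration is good to about 2 mm. A picture is of the moment at which its call begins: read the wrist's pose just before it. There is no depth.
- ctrl.finish_job(): hands the job in; it is judged then, once.
The state is a dict: "clock": time; "qpos": joint angles; "qd": joint speeds; "tau": joint torques, N m; "eef_pos": TCP position; "tool_rot": TCP orientation; "force": force on the tool from outside, world axes, zero at the start; "torque": the same for the moment, N m; "width": finger opening in mm; "gripper_force": force on a finger pad.
Only numpy, scipy, OpenCV 4.12 (cv2) and the standard library are available. Lean on these libraries where they do the work, as an engineer would, in place of code of your own. Each camera call takes 0.05 s, during which the arm holds its last target. There are 200 camera calls.

## Working session

There is one attempt and no reset: what is moved stays moved. The work goes in short steps, Python scripts to look and compute and a shell command to move; the robot and the scene stay as the last step left them, time stands still between calls to the robot, and variables do not carry over. Pictures are saved under pics/ and viewed, at most 10 in all, crops included, and the job is handed in when it is done.

```bash
mkdir -p pics; ls; cat > h.py <<'E'
import numpy as np, cv2
from cell import ctrl
def save(name,im): cv2.imwrite('pics/'+name,im['pixels'][:,:,::-1])
def ray(im,u,v,T=None):
    xd=np.array([(u-im['cx'])/im['fx'],(v-im['cy'])/im['fy']]); x=xd.copy()
    for _ in range(20): x=xd/(1+im['k1']*(x@x))
    P=np.array(im['pose']) if T is None else T
    d=P[:3,:3]@np.array([x[0],-x[1],-1]); return P[:3,3],d/np.linalg.norm(d)
def onz(im,u,v,z,T=None):
    o,d=ray(im,u,v,T); return o+d*(z-o[2])/d[2]
def tri(r1,r2):
    (a,d),(b,e)=r1,r2
    s=np.linalg.lstsq(np.c_[d,-e],b-a,rcond=None)[0]
    p,q=a+s[0]*d,b+s[1]*e; return (p+q)/2,np.linalg.norm(p-q)
E
python3 - <<'E'
from h import *
s=ctrl.read_state();print({k:np.round(v,3).tolist() for k,v in s.items()})
a=ctrl.get_image('scene');b=ctrl.get_image('top')
save('scene.png',a);save('top.png',b)
for i in(a,b):print(np.round(i['pose'],2).tolist(),i['fx'],i['k1'])
E
```

```text
pics
{'clock': 0.0, 'qpos': [1.096, 0.629, 0.038, 1.518, -0.027, 0.996, -0.02], 'qd': [-0.001, -0.001, -0.0, -0.0, 0.0, 0.001, 0.0], 'tau': [-0.001, -56.34, 1.226, -19.345, 0.011, 0.011, -0.0], 'eef_pos': [258.128, -595.8, 202.703], 'tool_rot': [-3.14, 0.0, 0.409], 'force': [-0.052, -0.445, 0.289], 'torque': [0.035, 0.004, -0.014], 'gripper_force': 0.0, 'width': 85.518}
[[-0.84, -0.38, 0.39, 875.5], [0.55, -0.57, 0.61, 453.22], [-0.01, 0.72, 0.69, 576.99], [0.0, 0.0, 0.0, 1.0]] 437.87965221638996 -0.08054748098990588
[[-0.0, 0.99, -0.15, 469.79], [-1.0, -0.0, -0.0, 38.62], [-0.0, 0.15, 0.99, 909.49], [0.0, 0.0, 0.0, 1.0]] 486.6008210030785 -0.10978254920878117
```

View pics/scene.png

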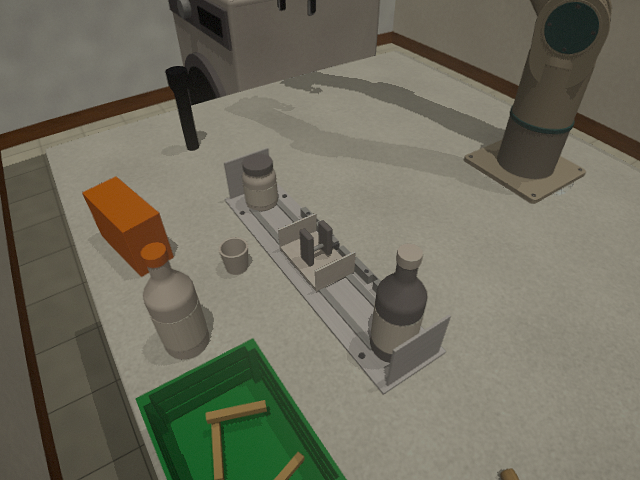

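View pics/top.png

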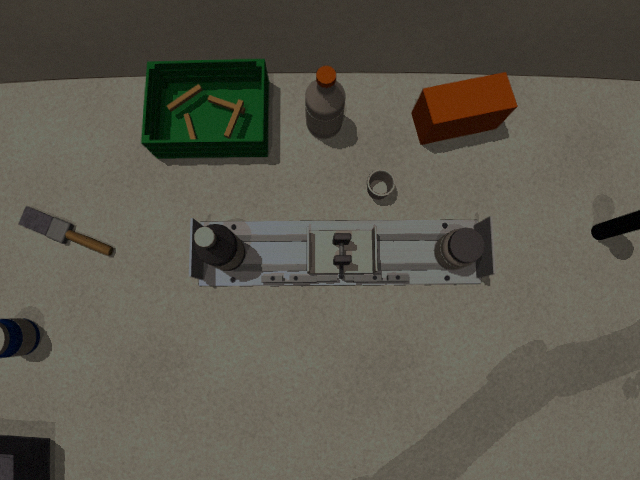

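The tall bottle is at the left of the top view (cap 205,237), which is world +y. The handle plates are at about (342,239) fixed and (342,260) lever. In the scene view they are at about (307,245) and (326,237). I'll zoom in on both.

```bash
python3 - <<'E'
import cv2,numpy as np
a=cv2.imread('pics/scene.png')[205:295,270:370];b=cv2.imread('pics/top.png')[215:295,300:400]
f=lambda i:cv2.convertScaleAbs(cv2.resize(i,(400,i.shape[0]*4),interpolation=cv2.INTER_CUBIC),alpha=1.5)
a,b=f(a),f(b); b=cv2.copyMakeBorder(b,0,a.shape[0]-b.shape[0],0,0,0)
cv2.imwrite('pics/z1.png',np.hstack([a,b]))
E
python3 - <<'E'
from h import *
b=ctrl.get_image('top')
# rail base corners guess (z=6) in top
for uv in [(199,286),(491,285),(199,221),(478,220)]: print(uv,onz(b,*uv,6).round(1))
for uv in [(342,239),(342,260)]: print(uv,onz(b,*uv,85).round(1))
E
```

```text
(199, 286) [518.5 254.6   6. ]
(491, 285) [ 517.9 -292.6    6. ]
(199, 221) [641.9 258.3   6. ]
(478, 220) [ 642.1 -273.9    6. ]
(342, 239) [594.3  -8.4  85. ]
(342, 260) [558.2  -8.   85. ]
```

View pics/z1.png

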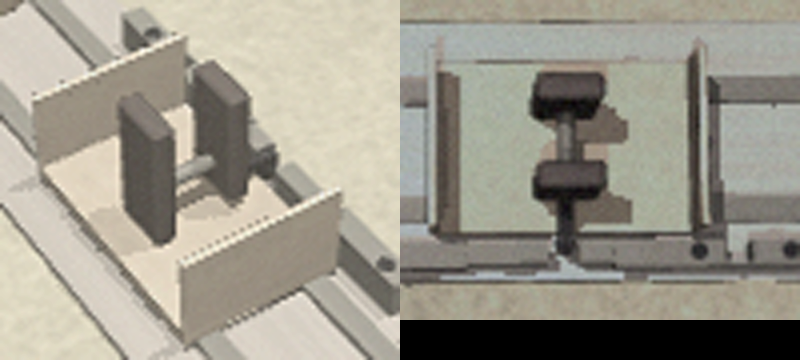

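The left crop (scene) shows the lever top centre at about (325.2,224.5) and the fixed plate top at (306.8,232.5). The right crop (top) puts the lever top at about (343,258.2) and the fixed plate top at (343,236). The catch sits in the middle notch.

```bash
python3 - <<'E'
from h import *
a=ctrl.get_image('scene');b=ctrl.get_image('top')
for n,p,q in[('lever',(325.2,224.5),(343,258.2)),('fixed',(306.8,232.5),(343,236))]:
    P,g=tri(ray(a,*p),ray(b,*q));print(n,P.round(1),g.round(1))
# rail edges in top view: near edge & far edge by gradient along columns
g=cv2.cvtColor(b['pixels'],cv2.COLOR_RGB2GRAY).astype(float)
hsv=cv2.cvtColor(b['pixels'],cv2.COLOR_RGB2HSV)
sat=hsv[:,:,1].astype(float)
for nm,rows in(('far',(212,230)),('near',(278,294))):
    pts=[]
    for u in list(range(250,300))+list(range(385,435)):
        c=sat[rows[0]:rows[1],u]; d=np.abs(np.diff(cv2.GaussianBlur(c.reshape(-1,1),(1,5),0).ravel()));v=rows[0]+d.argmax()+.5
        pts.append(onz(b,u,v,6)[:2])
    pts=np.array(pts);l=cv2.fitLine(pts.astype(np.float32),cv2.DIST_HUBER,0,.01,.01).ravel()
    print(nm,l, 'x at y=-7:',l[2]+(-7-l[3])*l[0]/l[1])
s=ctrl.read_state();T=s['eef_pos'];print(T)
E
```

```text
lever [561.7 -10.   81.9] 0.2
fixed [599.5  -9.9  82.8] 1.1
far [ 4.0116957e-03 -9.9999195e-01  6.4290417e+02 -6.1739304e+01] x at y=-7: 642.6846
near [ 6.6993493e-03 -9.9997759e-01  5.2017169e+02  2.6441229e+01] x at y=-7: 520.39575
[ 258.29782384 -596.14361293  203.18888791]
```

```bash
python3 -m handwheel '[[[0,0,-6.7],[0,0,0],0],[[0,0,-6.7],[0,0,0],0],[[0,0,-6.7],[0,0,0],0],[[0,0,-6.7],[0,0,0],0],[[0,0,-6.7],[0,0,0],0]]'
python3 -m handwheel '[[[0,0,-6.7],[0,0,0],0],[[0,0,-6.7],[0,0,0],0],[[0,0,-6.7],[0,0,0],0],[[0,0,-6.7],[0,0,0],0],[[0,0,-6.7],[0,0,0],0]]'
```

```text
clock: 0.67
eef_pos: [258.3, -596.3, 203.5]
tool_rot: [-3.141, -0.0, 0.999]
force: [0.2, 0.3, -0.3]
width: 85.8
gripper_force: 0.0
clock: 1.08
eef_pos: [258.2, -596.4, 203.5]
tool_rot: [-3.141, -0.0, 1.584]
force: [0.0, 0.7, 0.1]
width: 85.2
gripper_force: 0.0
```

```bash
python3 -m handwheel '[[[0,0,0],[0.036,0.02,0],0],[[0,0,0],[0.036,0.02,0],0],[[0,0,0],[0.036,0.02,0],0],[[0,0,0],[0.036,0.02,0],0],[[0,0,0],[0.036,0.02,0],0]]' | head -3
python3 -m handwheel '[[[0,0,0],[0.036,0.02,0],0],[[0,0,0],[0.036,0.02,0],0],[[0,0,0],[0.036,0.02,0],0],[[0,0,0],[0.036,0.02,0],0],[[0,0,0],[0.036,0.02,0],0]]' | head -3
python3 -m handwheel '[[[0,0,0],[0.036,0.02,0],0],[[0,0,0],[0.036,0.02,0],0],[[0,0,0],[0.036,0.02,0],0],[[0,0,0],[0.036,0.02,0],0],[[0,0,0],[0,0,0],0]]'
```

```text
clock: 1.5
eef_pos: [357.5, -414.0, 203.6]
tool_rot: [3.141, 0.0, 1.577]
clock: 1.92
eef_pos: [456.3, -233.3, 203.8]
tool_rot: [3.141, 0.0, 1.578]
clock: 2.33
eef_pos: [539.2, -79.4, 204.3]
tool_rot: [3.136, -0.006, 1.591]
force: [0.7, 1.3, 1.5]
width: 85.4
gripper_force: 0.0
```

```bash
python3 -m handwheel '[[[0,0,0.2],[0.035,0.022,0],0],[[0,0,0.2],[0.034,0.023,0],0],[[0,0,0],[0,0,0],0],[[0,0,0],[0,0,0],0],[[0,0,0],[0,0,0],0]]'
python3 - <<'E'
from h import *
s=ctrl.read_state();w=ctrl.get_image('wrist');save('w1.png',w)
np.savez('w1.npz',e=s['eef_pos'],r=s['tool_rot']);print(np.round(w['T_tool_cam'],3).tolist(),w['fx'],w['k1'],s['eef_pos'],s['tool_rot'],s['qpos'])
E
```

```text
clock: 2.75
eef_pos: [578.8, -21.6, 203.3]
tool_rot: [-3.141, 0.001, 1.572]
force: [-0.5, -0.6, 0.1]
width: 85.6
gripper_force: 0.0
[[-0.0, 0.962, 0.273, 68.436], [1.0, 0.0, -0.0, 0.541], [-0.0, 0.273, -0.962, -170.743], [0.0, 0.0, 0.0, 1.0]] 356.54683646330074 -0.0572587493109247 [578.83303646 -21.60539787 203.2729736 ] [-3.14055990e+00  6.77011136e-04  1.57162643e+00] [ 0.19585035  0.54164581 -0.31998661  1.7138406   0.20597784  0.92025569
 -0.206028  ]
```

View pics/w1.png

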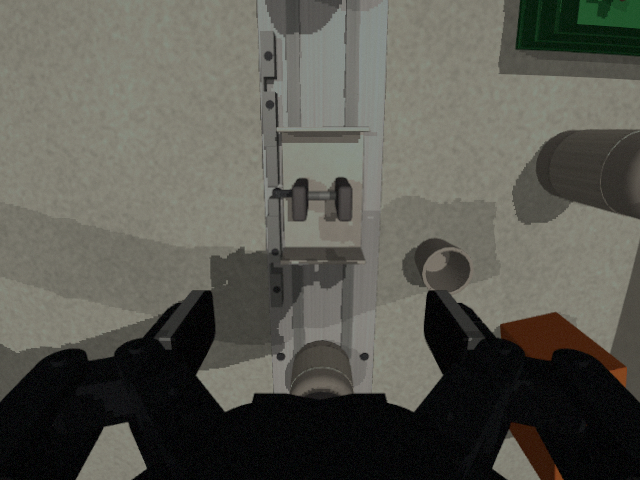

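The lever and fixed plates are at (301,200) and (344,200), and the middle notch is at about (272,192). The strip has a gap near (270,87), probably the end notch on the bottle's side. I'll zoom to measure it.

```bash
python3 - <<'E'
import cv2,numpy as np
a=cv2.imread('pics/w1.png')[60:240,250:370]
cv2.imwrite('pics/z2.png',cv2.convertScaleAbs(cv2.resize(a,None,fx=3.3,fy=3.3,interpolation=cv2.INTER_CUBIC),alpha=1.8))
E
```

```text
(no output)
```

View pics/z2.png

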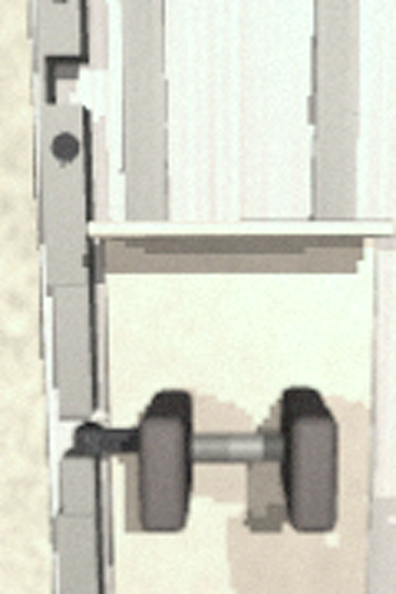

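The top faces are at (300,203.3) for the lever and (344.8,203) for the fixed plate. The bottle-side notch runs between pixel rows 77.3 and 91.2 at column 269. The middle notch with the pin is at about (272.7,191.8).

```bash
python3 - <<'E'
from h import *
from scipy.spatial.transform import Rotation as R
d=np.load('w1.npz');w=ctrl.get_image('wrist');b=ctrl.get_image('top')
T=np.eye(4);T[:3,:3]=R.from_euler('xyz',d['r']).as_matrix();T[:3,3]=d['e'];T=T@np.array(w['T_tool_cam'])
for n,p,q in(('lever',(300,203.3),(343,258.2)),('fixed',(344.8,203),(343,236))):
    print(n,onz(w,*p,85,T).round(1),*tri(ray(w,*p,T),ray(b,*q)))
for p in((269,77.3),(269,91.2),(272,187),(272,197.3),(273,191.8)):print(onz(w,*p,26,T).round(1))
E
```

```text
lever [563.5  -8.8  85. ] [562.70053781 -10.64032706  74.11415865] 0.7841953117674324
fixed [600.4  -8.6  85. ] [601.2784298  -10.78920323  73.62558926] 0.11841986960596199
[533.5  96.7  26. ]
[533.1  84.6  26. ]
[533.1  -4.   26. ]
[532.7 -14.2  26. ]
[533.9  -8.7  26. ]
```

```bash
python3 -m handwheel '[[[0,0,-0.2],[0.0126,0.0067,0.03],0],[[0,0,0],[0,0,0.03],0],[[0,0,0],[0,0,0.03],0],[[0,0,0],[0,0,0.02],0],[[0,0,0],[0,0,0],0]]'
python3 -m handwheel '[[[0,0,0],[0,0,0],0],[[0,0,0],[0,0,0],0],[[0,0,0],[0,0,0],0]]'
python3 - <<'E'
from h import *
s=ctrl.read_state();w=ctrl.get_image('wrist');save('w2.png',w)
np.savez('w2.npz',e=s['eef_pos'],r=s['tool_rot'])
E
```

```text
clock: 3.32
eef_pos: [582.2, -10.3, 89.7]
tool_rot: [-3.133, 0.001, 1.573]
force: [-0.5, -0.0, -0.4]
width: 85.3
gripper_force: 0.0
clock: 3.57
eef_pos: [587.4, -8.9, 95.5]
tool_rot: [3.138, -0.0, 1.574]
force: [-0.9, 0.5, -0.1]
width: 85.6
gripper_force: 0.0
```

View pics/w2.png

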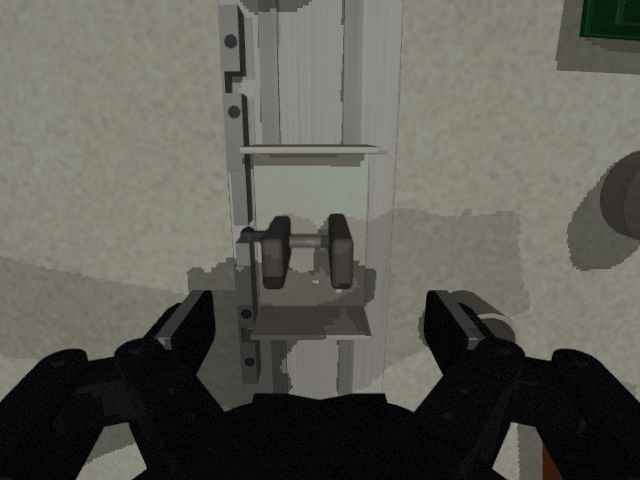

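From nearer, the lever top is at about (274,266), the fixed top at (342,266), and the end notch at (232,72 to 93).

```bash
python3 - <<'E'
from h import *
from scipy.spatial.transform import Rotation as R
w=ctrl.get_image('wrist')
s=ctrl.read_state();print(s['eef_pos'],s['tool_rot'])
def Tm(f):
    d=np.load(f);T=np.eye(4);T[:3,:3]=R.from_euler('xyz',d['r']).as_matrix();T[:3,3]=d['e'];return T@np.array(w['T_tool_cam'])
T1,T=Tm('w1.npz'),Tm('w2.npz')
for n,p,q in(('lever',(274,266),(300,203.3)),('fixed',(342,266),(344.8,203))):
    print(n,onz(w,*p,85,T).round(1),*tri(ray(w,*p,T),ray(w,*q,T1)))
for p in((232,72),(232,93),(247,232)):print(onz(w,*p,26,T).round(1))
E
```

```text
[587.15388904  -8.71732042  95.28778454] [3.13856853e+00 3.29332565e-05 1.57418993e+00]
lever [563.5  -9.9  85. ] [563.96966314  -8.00100433  89.74673856] 0.3535838388178419
fixed [600.4  -9.8  85. ] [599.93130772  -7.31289442  91.55534465] 0.0020980219380402148
[533.1  97.3  26. ]
[532.5  84.7  26. ]
[537.7  -7.1  26. ]
```

```bash
python3 -m handwheel '[[[0,0,0],[0,-0.001,0.02],0],[[0,0,0],[0,0,0.02],0],[[0,0,0],[0,0,0.009],0],[[0,0,0],[0,0,0],0],[[0,0,0],[0,0,0],0]]'
python3 -m handwheel '[[[0,0,0],[0,0,0],0.15],[[0,0,0],[0,0,0],0.25],[[0,0,0],[0,0,0],0.35],[[0,0,0],[0,0,0],0.35],[[0,0,0],[0,0,0],0.35]]'
```

```text
clock: 4.08
eef_pos: [585.2, -8.5, 45.0]
tool_rot: [3.141, -0.0, 1.575]
force: [0.3, 0.4, 0.7]
width: 85.9
gripper_force: 0.0
clock: 4.5
eef_pos: [583.8, -8.7, 44.9]
tool_rot: [-3.14, 0.0, 1.575]
force: [-4.5, -0.3, 3.4]
width: 55.9
gripper_force: 2.0
```

```bash
python3 -m handwheel '[[[0,0,0],[0,0,0],0.4],[[0,0,0],[0,0,0],0.45],[[0,0,0],[0,0,0],0.5],[[0,0,0],[0,0,0],0.5],[[0,0,0],[0,0,0],0.5]]'
python3 -m handwheel '[[[0,0,0],[0,0,0],0.6],[[0,0,0],[0,0,0],0.6],[[0,0,0],[0,0,0],0.6],[[0,0,0],[0,0,0],0.6]]'
```

```text
clock: 4.92
eef_pos: [584.4, -8.7, 45.2]
tool_rot: [-3.141, 0.0, 1.575]
force: [-4.7, -0.2, 6.5]
width: 42.8
gripper_force: 8.3
clock: 5.25
eef_pos: [586.4, -8.7, 46.2]
tool_rot: [3.139, 0.0, 1.574]
force: [-0.7, -0.5, 9.6]
width: 37.1
gripper_force: 61.4
```

```bash
python3 -m handwheel '[[[0,0,0],[0,0,0],0.7],[[0,0,0],[0,0,0],0.7],[[0,0,0],[0.001,0,0],0.7],[[0,0,0],[0.001,0,0],0.7],[[0,0,0],[0.001,0,0],0.7]]'
python3 - <<'E'
from h import *
w=ctrl.get_image('wrist');save('w3.png',w)
E
```

```text
clock: 5.67
eef_pos: [586.4, -6.1, 46.2]
tool_rot: [3.139, 0.001, 1.574]
force: [-0.6, -0.7, 11.0]
width: 37.6
gripper_force: 61.4
```

View pics/w3.png

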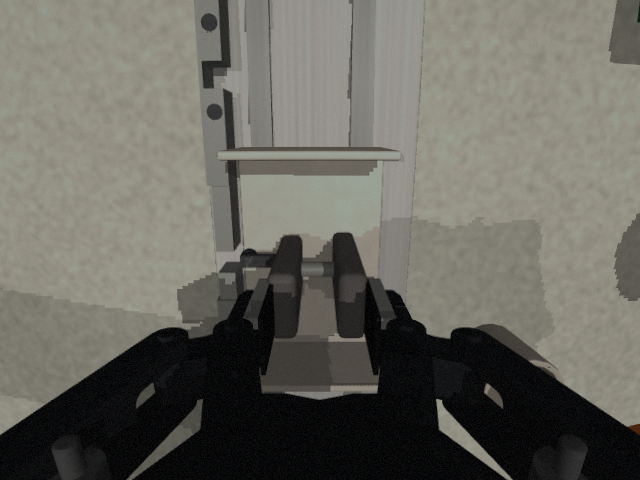

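The squeezed lever has drawn the pin (248,255) clear of the strip edge (about 238), and the divider moves freely. The end notch is at (208,62 to 87). Next I'll slide it.

```bash
python3 -m handwheel '[[[0,0,0],[0.004,0,0],0.7],[[0,0,0],[0.008,0,0],0.7],[[0,0,0],[0.008,0,0],0.7],[[0,0,0],[0.008,0,0],0.7],[[0,0,0],[0.008,0,0],0.7]]'
python3 -m handwheel '[[[0,0,0],[0.008,0,0],0.7],[[0,0,0],[0.008,0,0],0.7],[[0,0,0],[0.008,0,0],0.7],[[0,0,0],[0.008,0,0],0.7],[[0,0,0],[0.006,0,0],0.7]]'
python3 -m handwheel '[[[0,0,0],[0.005,0,0],0.7],[[0,0,0],[0.003,0,0],0.7],[[0,0,0],[0,0,0],0.7],[[0,0,0],[0,0,0],0.7],[[0,0,0],[0,0,0],0.7]]'
python3 - <<'E'
from h import *
s=ctrl.read_state();w=ctrl.get_image('wrist');save('w4.png',w)
np.savez('w4.npz',e=s['eef_pos'],r=s['tool_rot'])
c=w['pixels'][150:310,150:310,::-1]
cv2.imwrite('pics/z4.png',cv2.convertScaleAbs(cv2.resize(c,(560,560),interpolation=cv2.INTER_CUBIC),alpha=2))
E
```

```text
clock: 6.13
eef_pos: [586.3, 30.1, 46.2]
tool_rot: [3.139, 0.001, 1.574]
force: [0.6, -2.5, 10.8]
width: 37.5
gripper_force: 61.5
clock: 6.55
eef_pos: [586.2, 69.0, 46.2]
tool_rot: [3.139, -0.0, 1.575]
force: [-0.1, -1.5, 10.2]
width: 37.3
gripper_force: 61.5
clock: 6.97
eef_pos: [586.2, 77.6, 46.2]
tool_rot: [3.139, -0.001, 1.575]
force: [-0.3, 1.3, 9.8]
width: 37.5
gripper_force: 61.5
```

View pics/z4.png

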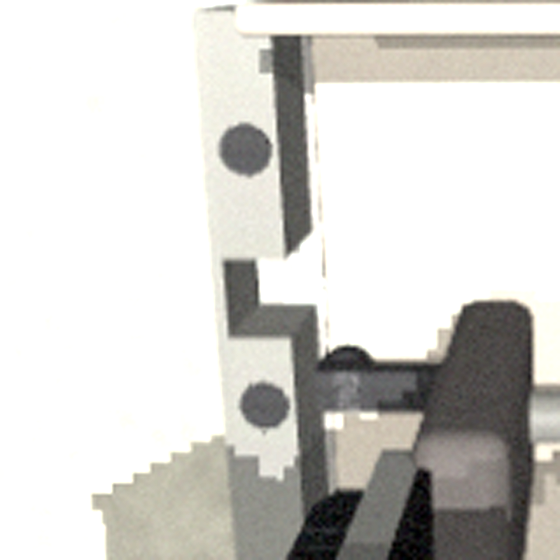

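```bash
python3 - <<'E'
from h import *
from scipy.spatial.transform import Rotation as R
w=ctrl.get_image('wrist')
d=np.load('w4.npz');T=np.eye(4);T[:3,:3]=R.from_euler('xyz',d['r']).as_matrix();T[:3,3]=d['e'];T=T@np.array(w['T_tool_cam'])
f=lambda u,v:(150+u/3.5,150+v/3.5)
for p in((255,260),(262,335)):print(onz(w,*f(*p),26,T).round(1))
for z in(25,30,35):print(onz(w,*f(348,370),z,T).round(1))
E
python3 -m handwheel '[[[0,0,0],[0.004,0,0],0.7],[[0,0,0],[0.004,0,0],0.7],[[0,0,0],[0,0,0],0.7],[[0,0,0],[0,0,0],0.7]]'
```

```text
[533.4  97.4  26. ]
[533.6  85.   26. ]
[547.   78.7  25. ]
[548.   80.5  30. ]
[549.1  82.2  35. ]
clock: 7.4
eef_pos: [586.1, 85.6, 46.2]
tool_rot: [3.139, -0.001, 1.575]
force: [0.3, 1.9, 9.6]
width: 37.3
gripper_force: 61.5
```

```bash
for c in 1; do python3 -m handwheel '[[[0,0,0],[0,0,0],0.58],[[0,0,0],[0,0,0],0.56],[[0,0,0],[0,0,0],0.54],[[0,0,0],[0,0,0],0.54]]'; done
python3 -m handwheel '[[[0,0,0],[0,0,0],0.52],[[0,0,0],[0,0,0],0.52],[[0,0,0],[0,0,0],0.52]]'
python3 -m handwheel '[[[0,0,0],[0,0,0],0.5],[[0,0,0],[0,0,0],0.5],[[0,0,0],[0,0,0],0.5]]'
```

```text
clock: 7.73
eef_pos: [585.6, 85.4, 45.7]
tool_rot: [3.139, -0.001, 1.575]
force: [-1.6, -0.8, 7.2]
width: 39.6
gripper_force: 27.0
clock: 7.98
eef_pos: [585.1, 85.3, 45.4]
tool_rot: [3.14, -0.001, 1.575]
force: [-2.9, 1.5, 7.0]
width: 41.4
gripper_force: 9.7
clock: 8.23
eef_pos: [584.2, 85.2, 45.2]
tool_rot: [-3.141, -0.001, 1.575]
force: [-4.5, 0.7, 7.0]
width: 42.4
gripper_force: 8.2
```

```bash
python3 -m handwheel '[[[0,0,0],[0,0,0],0.48],[[0,0,0],[0,0,0],0.48],[[0,0,0],[0,0,0],0.48]]'
python3 -m handwheel '[[[0,0,0],[0,0,0],0.46],[[0,0,0],[0,0,0],0.46],[[0,0,0],[0,0,0],0.46]]'
python3 -m handwheel '[[[0,0,0],[0,0,0],0.44],[[0,0,0],[0,0,0],0.44],[[0,0,0],[0,0,0],0.44]]'
```

```text
clock: 8.48
eef_pos: [583.6, 84.8, 44.5]
tool_rot: [-3.14, -0.0, 1.575]
force: [-5.7, 1.3, 4.1]
width: 44.7
gripper_force: 2.5
clock: 8.73
eef_pos: [584.5, 84.7, 44.4]
tool_rot: [-3.141, -0.0, 1.575]
force: [-3.4, 2.1, 0.9]
width: 46.5
gripper_force: 1.9
clock: 8.98
eef_pos: [585.3, 84.4, 44.6]
tool_rot: [3.141, -0.0, 1.575]
force: [-1.5, 0.6, -1.5]
width: 48.1
gripper_force: 0.7
```

```bash
python3 -m handwheel '[[[0,0,0],[0,0,0],0.2],[[0,0,0],[0,0,0],0],[[0,0,0],[0,0,0],0],[[0,0,0],[0,0,0],0],[[0,0,0],[0,0,0],0]]'
python3 -m handwheel '[[[0,0,0],[0,0,-0.03],0],[[0,0,0],[0,0,-0.03],0],[[0,0,0],[-0.005,0.005,-0.01],0],[[0,0,0],[0,0,0],0],[[0,0,0],[0,0,0],0]]'
python3 - <<'E'
from h import *
s=ctrl.read_state();w=ctrl.get_image('wrist');save('w5.png',w)
np.savez('w5.npz',e=s['eef_pos'],r=s['tool_rot'])
cv2.imwrite('pics/z5.png',cv2.convertScaleAbs(cv2.resize(w['pixels'][130:320,180:400,::-1],(660,570),interpolation=cv2.INTER_CUBIC),alpha=2))
E
```

```text
clock: 9.4
eef_pos: [585.1, 84.3, 44.8]
tool_rot: [3.141, 0.0, 1.574]
force: [-0.0, -0.1, 0.5]
width: 85.2
gripper_force: 0.0
clock: 9.82
eef_pos: [590.1, 79.0, 114.9]
tool_rot: [3.14, 0.0, 1.574]
force: [0.0, -0.2, -0.7]
width: 85.3
gripper_force: 0.0
```

View pics/z5.png

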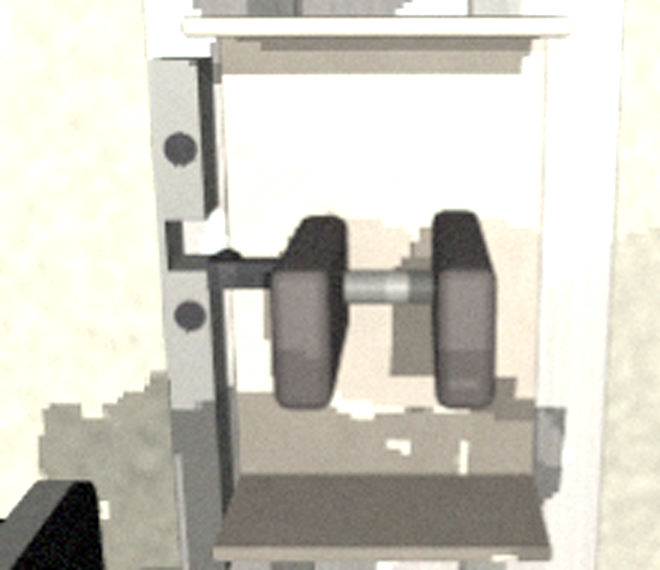

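As planned, the pin (228,258 in the crop) rests on the strip's face just short of the notch (crop rows 220–268). I'll push gently with shut fingers on the fixed plate's -y face.

```bash
python3 - <<'E'
from h import *
from scipy.spatial.transform import Rotation as R
w=ctrl.get_image('wrist')
d=np.load('w5.npz');T=np.eye(4);T[:3,:3]=R.from_euler('xyz',d['r']).as_matrix();T[:3,3]=d['e'];T=T@np.array(w['T_tool_cam'])
f=lambda u,v:(180+u/3,130+v/3)
for p in((467,272),(467,407)):print('fixed',onz(w,*f(*p),85,T).round(1))
for p in((185,220),(190,270)):print(onz(w,*f(*p),26,T).round(1))
print('fence',onz(w,*f(380,552),60,T).round(1))
E
python3 -m handwheel '[[[0,0,0],[-0.026,0.018,-0.01],0.5],[[0,0,0],[0,0,0],1],[[0,0,0],[0,0,0],1],[[0,0,0],[0,0,0],1],[[0,0,0],[0,0,0],1]]'
python3 -m handwheel '[[[0,0,0],[0,0,0],1],[[0,0,0],[0,0,0],1],[[0,0,0],[0,0,0],1],[[0,0,0],[0,0,0],1],[[0,0,0],[0,0,0],1]]'
```

```text
fixed [600.2  98.6  85. ]
fixed [600.6  70.8  85. ]
[533.3  97.3  26. ]
[533.9  84.6  26. ]
fence [582.   24.9  60. ]
clock: 10.33
eef_pos: [606.4, 54.5, 123.5]
tool_rot: [-3.139, -0.0, 1.576]
force: [-0.1, -0.2, -0.4]
width: 25.7
gripper_force: 0.0
clock: 10.75
eef_pos: [607.7, 53.7, 124.7]
tool_rot: [3.142, 0.0, 1.575]
force: [0.1, 0.1, -0.2]
width: 0.0
gripper_force: 0.0
```

```bash
python3 -m handwheel '[[[0,0,0],[-0.001,0,0.025],1],[[0,0,0],[0,0,0.025],1],[[0,0,0],[0,0,0.02],1],[[0,0,0],[0,0,0.002],1],[[0,0,0],[0,0,0],1]]'
python3 -m handwheel '[[[0,0,0],[0,0,0],1],[[0,0,0],[0.001,0,0],1],[[0,0,0],[0.001,0,0],1],[[0,0,0],[0.001,0,0],1],[[0,0,0],[0,0,0],1]]'
python3 -m handwheel '[[[0,0,0],[0.001,0,0],1],[[0,0,0],[0.001,0,0],1],[[0,0,0],[0,0,0],1]]'
```

```text
clock: 11.17
eef_pos: [606.8, 52.4, 51.7]
tool_rot: [-3.139, 0.0, 1.575]
force: [0.0, -0.5, 1.4]
width: -0.0
gripper_force: 0.0
clock: 11.58
eef_pos: [608.3, 56.1, 53.5]
tool_rot: [3.14, -0.0, 1.575]
force: [0.3, -0.4, 0.3]
width: -0.3
gripper_force: 0.0
clock: 11.83
eef_pos: [607.8, 57.9, 52.8]
tool_rot: [3.141, -0.0, 1.575]
force: [-0.2, 0.0, 0.7]
width: 0.3
gripper_force: 0.0
```

Contact is expected near 59, so from here I move in 0.5–1 mm steps and watch the force.

```bash
python3 -m handwheel '[[[0,0,0],[0.001,0,0],1],[[0,0,0],[0.001,0,0],1],[[0,0,0],[0,0,0],1]]' | grep -E 'eef|^force'
python3 -m handwheel '[[[0,0,0],[0.001,0,0],1],[[0,0,0],[0,0,0],1],[[0,0,0],[0,0,0],1]]'| grep -E 'eef|^force'
python3 -m handwheel '[[[0,0,0],[0.001,0,0],1],[[0,0,0],[0,0,0],1],[[0,0,0],[0,0,0],1]]'| grep -E 'eef|^force'
```

```text
eef_pos: [607.7, 59.3, 52.6]
force: [-0.5, -1.4, 0.2]
eef_pos: [607.7, 59.6, 52.5]
force: [-0.1, -2.5, 0.2]
eef_pos: [607.7, 61.2, 52.6]
force: [-0.1, -1.3, -0.4]
```

```bash
python3 -m handwheel '[[[0,0,0],[0.001,0,0],1],[[0,0,0],[0,0,0],1],[[0,0,0],[0,0,0],1]]' | grep -E 'eef|^force'
python3 -m handwheel '[[[0,0,0],[0.001,0,0],1],[[0,0,0],[0,0,0],1],[[0,0,0],[0,0,0],1]]'| grep -E 'eef|^force'
```

```text
eef_pos: [607.7, 64.1, 52.7]
force: [0.9, -0.7, -0.0]
eef_pos: [607.7, 64.0, 52.6]
force: [0.2, -0.2, 0.3]
```

```bash
python3 -m handwheel '[[[0,0,0],[0.001,0,0],1],[[0,0,0],[0,0,0],1],[[0,0,0],[0,0,0],1]]' | grep -E 'eef|^force'
python3 -m handwheel '[[[0,0,0],[0.0005,0,0],1],[[0,0,0],[0,0,0],1],[[0,0,0],[0,0,0],1]]'| grep -E 'eef|^force'
```

```text
eef_pos: [607.7, 64.7, 52.7]
force: [0.3, -0.7, 0.5]
eef_pos: [607.7, 65.1, 52.6]
force: [0.3, 0.6, -0.7]
```

```bash
python3 -m handwheel '[[[0,0,0],[0.0005,0,0],1],[[0,0,0],[0,0,0],1],[[0,0,0],[0,0,0],1]]' | grep -E 'eef|^force'
python3 -m handwheel '[[[0,0,0],[0.0005,0,0],1],[[0,0,0],[0,0,0],1],[[0,0,0],[0,0,0],1]]'| grep -E 'eef|^force'
```

```text
eef_pos: [607.7, 65.6, 52.6]
force: [-0.3, 0.2, 0.5]
eef_pos: [607.7, 66.1, 52.6]
force: [-0.7, 0.2, -0.1]
```

```bash
python3 - <<'E'
from h import *
w=ctrl.get_image('wrist');save('w6.png',w);
t=ctrl.get_image('top');save('t6.png',t)
a=w['pixels'][110:330,150:400,::-1];b=t['pixels'][215:295,240:340,::-1]
a=cv2.resize(a,(500,440),interpolation=cv2.INTER_CUBIC);b=cv2.resize(b,(300,240),interpolation=cv2.INTER_CUBIC)
b=cv2.copyMakeBorder(b,0,200,0,0,0)
cv2.imwrite('pics/z6.png',cv2.convertScaleAbs(np.hstack([a,b]),alpha=1.7))
E
```

```text
(no output)
```

View pics/z6.png

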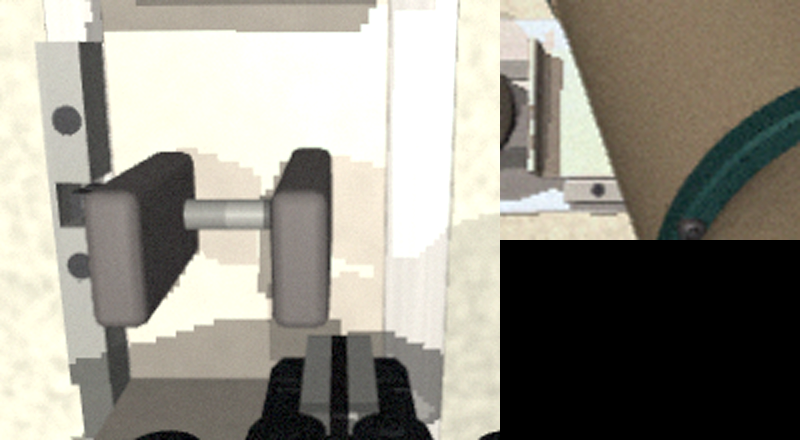

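The notch (crop about 70,200) now has a dark pin in it, and the plates look farther apart. I'll check the gap and the position by number.

```bash
python3 - <<'E'
from h import *
from scipy.spatial.transform import Rotation as R
w=ctrl.get_image('wrist');s=ctrl.read_state()
def Tm(e,r):
    T=np.eye(4);T[:3,:3]=R.from_euler('xyz',r).as_matrix();T[:3,3]=e;return T@np.array(w['T_tool_cam'])
T=Tm(s['eef_pos'],s['tool_rot'])
f=lambda u,v:(150+u/2,110+v/2)
for n,p in(('lev l',(90,258)),('lev r',(143,258)),('fix l',(274,258)),('fix r',(329,258)),('fix top',(300,193)),('fix bot',(300,326))):print(n,onz(w,*f(*p),85,T).round(1))
for p in((70,183),(70,227)):print(onz(w,*f(*p),26,T).round(1))
d=np.load('w5.npz');T=Tm(d['e'],d['r']);f=lambda u,v:(180+u/3,130+v/3)
for n,p in(('w5 lev l',(275,340)),('lev r',(330,340)),('fix l',(437,340)),('fix r',(495,340))):print(n,onz(w,*f(*p),85,T).round(1))
E
```

```text
lev l [557.5  93.   85. ]
lev r [568.5  93.   85. ]
fix l [595.2  93.1  85. ]
fix r [606.3  93.2  85. ]
fix top [600.6 106.5  85. ]
fix bot [600.3  78.4  85. ]
[532.3  97.4  26. ]
[531.1  84.6  26. ]
w5 lev l [562.6  84.8  85. ]
lev r [573.5  84.8  85. ]
fix l [594.5  84.9  85. ]
fix r [605.9  84.9  85. ]
```

The plates are now 37.7 mm apart centre to centre. They were 37 to 38 mm apart at the start and 32 mm with the pin on the strip's face, so the catch is fully in. I'll back off, rise and hand in.

```bash
python3 -m handwheel '[[[0,0,0],[-0.006,0,0],1],[[0,0,0],[-0.005,0,0],1],[[0,0,0],[0,0,0],1],[[0,0,0],[0,0,-0.02],1],[[0,0,0],[0,0,-0.03],1]]'
python3 -m handwheel '[[[0,0,0],[0,0,-0.035],1],[[0,0,0],[0,0,-0.035],1],[[0,0,0],[0,0,-0.02],1],[[0,0,0],[0,0,0],1],[[0,0,0],[0,0,0],1]]'
python3 - <<'E'
from h import *
from scipy.spatial.transform import Rotation as R
s=ctrl.read_state();w=ctrl.get_image('wrist');save('w7.png',w)
# dark handle blobs seen from above
g=cv2.cvtColor(w['pixels'],cv2.COLOR_RGB2GRAY);print(s['eef_pos'])
m=(g<75).astype(np.uint8);n,l,st,c=cv2.connectedComponentsWithStats(m)
for i in range(1,n):
    if st[i,4]>150: print(st[i],c[i].round(1))
print(ctrl.finish_job())
E
```

```text
clock: 14.65
eef_pos: [605.2, 54.0, 100.4]
tool_rot: [-3.135, 0.001, 1.574]
force: [1.3, -0.3, 0.0]
width: -0.1
gripper_force: 0.0
clock: 15.07
eef_pos: [608.5, 54.8, 193.9]
tool_rot: [3.139, -0.0, 1.574]
force: [-0.7, 0.1, -0.1]
width: -0.2
gripper_force: 0.0
[608.51929042  54.79537737 193.93526746]
[ 218    0  114   95 7104] [279.4  35.1]
[  481     0   159   142 12346] [551.1  72.7]
[ 582    0   43   56 1180] [600.9  23.8]
[239 100  95   5 417] [287.4 101.8]
[241 120   6  42 153] [243.8 140.9]
[ 233  152   83   82 1238] [268.4 176. ]
[ 502  206  138  114 5993] [558.8 258.6]
[   10   252   619   228 76866] [318.3 407.5]
[107 332  38  19 228] [129.  341.2]
the job is handed in; nothing more can be done
None
```

The job is handed in at about 15 s of the 72 s allowed; no verdict came back. The divider stands about 100 mm from the middle notch at the tall bottle's end. The camera check put the lever back at its let-go spacing with the catch in the notch, and the arm was backed off clear.

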